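Setting out painted miniatures on their display plinths

TASK

Set out the finished miniatures for judging. First nest the loose orange tray flat in the wooden plinth of the same outline, then stand the green walker in that tray, turned so that the outline of its base matches the tray's; also stand the stone tower in the square plinth and the wizard in the round one (these two at any time), every piece fully down in its recess. Never let a miniature fall over, and leave the red rinse cup and the two paint pots where they stand.

Things in the scene. Friction and masses are not known exactly. Their poses are not given: they have to be found in the camera images.
- tray_center (a point): Centre, 12 mm above the underside, of the loose orange open tray, 90 g, 96 long (x) x 62 wide (y) x 24 mm high. Tombstone outline: straight long sides, square end at its own -x, half-round end at +x. Upright walls and floor 4 mm thick: inside 88 x 54 mm, 20 mm deep. z up. Grip it across its 62 mm width by the upper half of the long walls.
- walker_center (a point): Hull centre of the loose green four-legged walker, 45 mm above its underside; 130 g, 64 mm high. Hull 50 (x) x 32 (y) x 28 mm, centred on the base, underside 30 mm up, on legs; grip its 32 mm width (in the tray, walls reach 20 mm above its underside). Black base 79 (x) x 45 x 4 mm: tombstone outline, half-round end at +x, where the yellow head and guns point. z up.
- tower_center (a point): Centre, half-way up (37 mm above its underside), of the loose grey stone watchtower, about 140 g: a 34 x 34 mm square column, 74 mm high in all, centred on a black square base 48 x 48 x 4 mm. x and y run along its sides, z up.
- wizard_center (a point): Point on the axis, 37 mm above the underside, of the loose wizard, 110 g: red round cloak 30 mm across up to 46 mm high, head and pointed blue hat above (80 mm in all), on a black round base 50 mm across, 4 mm thick. A thin staff (look only, without resistance) stands 18.5 mm from the axis at its own +x. z up.
- arch_plinth: Low fixed wooden plinth with blue floor, 122 long (x) x 88 mm wide (y), for the tray. Tombstone outline: square end at its own -x, half-round end at +x; its recess has the same outline, 106 x 72 mm. Origin at the centre of its underside on the table; recess floor 4 mm and rim top 10 mm above it. z up.
- square_plinth: Low fixed square wooden plinth with blue floor, 74 x 74 mm, recess 58 x 58 mm. Origin at the centre of its underside; recess floor 4 mm and rim top 10 mm above it. x and y run along its sides. For the tower.
- round_plinth: Low fixed round wooden plinth with blue floor, 76 mm across, recess 60 mm across. Origin at the centre of its underside; recess floor 4 mm and rim top 10 mm above it. For the wizard.
- rinse_cup: Red open rinse cup, 52 mm across the rim, 65 mm high, loose; leave it alone. Origin at the centre of its underside.
- pot_teal: Small teal paint pot with white lid, 33 mm across, 43 mm high, loose; leave it alone. Origin at the centre of its underside.
- pot_brown: Small dark brown paint pot with black lid, 33 mm across, 43 mm high, loose; leave it alone. Origin at the centre of its underside.

How it is judged:
By the outcome, as a careful person would: the job done as asked, in the order asked, and still so for the second after the job is handed in, with the robot touching nothing.
It also fails if it takes over 112 s, if anything falls off the work surface, if the arm or the gripper's body presses on something with over 40 N, if the wrist force passes 120 N, or if a joint passes its speed limit or range.

ROBOT

A 6-joint arm with a two-finger parallel gripper is mounted at the origin on the work surface. World frame = base frame: x ahead of the robot, y to its left, z up, the work surface at z = 0. Lengths are in mm, angles in rad, forces in N, time in s.
With the tool pointing down it reaches from about 350 to 725 mm from the base axis. Payload 4.3 kg.
Tool frame: the origin (TCP) lies on the centre line of the jaws, within the pads' length; the fingertips stand 8 mm ahead of it and the grasp point (between the pads) lies 11 mm behind it; z points along the fingers, y is the line along which they close (so a half turn about z gives the same grasp; the last joint's range is limited). The gripper opens to 85 mm and grips with 20 to 120 N. Pads are 22 mm wide; open, the fingers measure 114 mm over their backs; the gripper's body (76 mm by 85 mm) begins 54 mm behind the grasp point. The pads swing forward as they close: fully open they stand 13 mm farther back than shut.
Start: joints at [-1.297, 0.377, 0.081, 1.274, 0, 1.46], TCP at [215.32, -533.201, 239.329] pointing down, gripper open.
Joint ranges: [-2.72, 2.72], [-0.84, 1.66], [-1.02, 1.22], [-1.77, 2.12], [-1.37, 1.28], [-3.14, 3.14]. Speed limits (rad/s): [2.57, 2.57, 3.14, 3.14, 3.14, 3.14].

INTERFACE

Orientations are given as [roll, pitch, yaw] about the fixed x, y, z axes, in that order (R = Rz(yaw) Ry(pitch) Rx(roll)).
In Python, from station import * gives the robot as it stands.
- The arm moves only by the shell command python3 -m inch 'ROWS' [OPENING] [FORCE]. ROWS is a JSON object of lists of equal length, an entry for each row: "slide": the shift along the tool's x, y, z in cm, a list of three; "rotation": the turn, a rotation vector about the tool's x, y, z in rad, a list of three. A call has exactly 8 rows; each row is the pose to reach, as a shift and turn from the pose commanded when the call began, along the tool's axes at that moment; what a row does not reach only later rows make up. A row lasts 1/10 s, in which the tool goes at most 50 mm and 8.59 degrees, less where a joint would pass 70% of its speed; a pose out of reach is approached as far as the arm can. A call with a gripper value outside its range is refused whole. OPENING is the finger opening in cm, from 0 to 8.54, set as the call begins (- or left out, the last holds). The fingers move at their own pace and stop on an object; FORCE is the grip in N (left out, the last holds). Time passes only in rows, so rows that repeat a pose let the fingers close, or fill a call up. It gives the time, the measured TCP pose, the force, the opening and the grip force at its end, in the units of the state.
- read_state(): the state, without advancing time (a new reading comes with each control period).
- grab_frame(name): name is "scene" or "top" or "wrist"; returns the picture (480x640x3 uint8, red, green, blue); there is no depth.
- camera_model(name): a dict with "fx", "fy", "cx", "cy" (pixels), "position" and "orientation" of the camera in the world. Camera axes: x right, y up, looking along -z (the intrinsics and any distortion apply to the point x, -y, -z); pixel columns grow to the right and rows downward; lengths in mm; the calibration is good to about 2 mm. The wrist camera is an equidistant fisheye: a pixel r from the principal point sees the ray r / f radians off the axis. A picture is of the moment at which its call begins: read the wrist's pose just before it. camera_model takes no time and is no camera call; for the wrist camera it gives the pose at the moment of the call.
- hand_in(): hands the job in; it is judged then, once.
The state is a dict: "time": time; "joints": joint angles; "dq": joint speeds; "joint_torque": joint torques, N m; "tcp_pos": TCP position; "tool_rot": TCP orientation; "contact_force": force on the tool from outside, world axes, zero at the start; "moment": the same for the moment, N m; "finger_gap": finger opening in mm; "gripper_force": force on a finger pad.
Only numpy, scipy, OpenCV 4.12 (cv2) and the standard library are available. Lean on these libraries where they do the work, as an engineer would, in place of code of your own. Each camera call takes 0.05 s, during which the arm holds its last target. There are 200 camera calls.

## Working session

There is one attempt and no reset: what is moved stays moved. The work goes in short steps, Python scripts to look and compute and a shell command to move; the robot and the scene stay as the last step left them, time stands still between calls to the robot, and variables do not carry over. Pictures are saved under pics/ and viewed, at most 14 in all, crops included, and the job is handed in when it is done.

```bash
ls; mkdir -p pics; python3 - <<'E'
from station import *
import cv2
s=read_state();print(s['time'],s['tcp_pos'],s['tool_rot'])
for n in("scene","top"):
    print(n,camera_model(n)); cv2.imwrite(f'pics/{n}0.png',cv2.cvtColor(grab_frame(n),cv2.COLOR_RGB2BGR))
print(camera_model("wrist"))
E
```

```text
pics
0.0 [ 215.11746496 -532.56285234  238.36545577] [-3.13957868e+00 -2.23894586e-04  3.83732119e-01]
scene {'fx': 461.9258540913985, 'fy': 461.9258540913985, 'cx': 318.8125617554348, 'cy': 237.68662235535018, 'position': array([ 936.59383538, -407.73412555,  633.99879619]), 'orientation': array([0.83488924, 0.01418254, 0.79099344])}
top {'fx': 494.02854228865783, 'fy': 494.02854228865783, 'cx': 324.8831535020628, 'cy': 243.06386409035238, 'position': array([388.61674557,  20.36798809, 893.47973022]), 'orientation': array([ 0.12786697, -0.02022225, -1.56839214])}
{'fx': 371.64829954431775, 'fy': 371.64829954431775, 'cx': 322.5231339541694, 'cy': 240.30900831558736, 'position': array([ 283.74452334, -504.56469414,  373.6675893 ]), 'orientation': array([-0.29500524,  0.00224553, -1.18632626])}
```

View pics/top0.png

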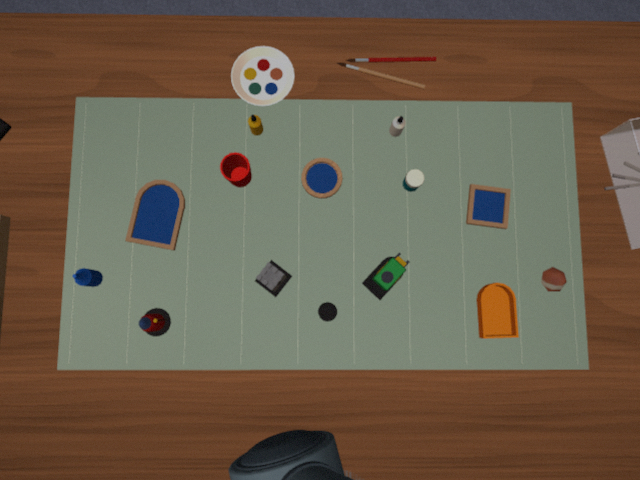

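View pics/scene0.png

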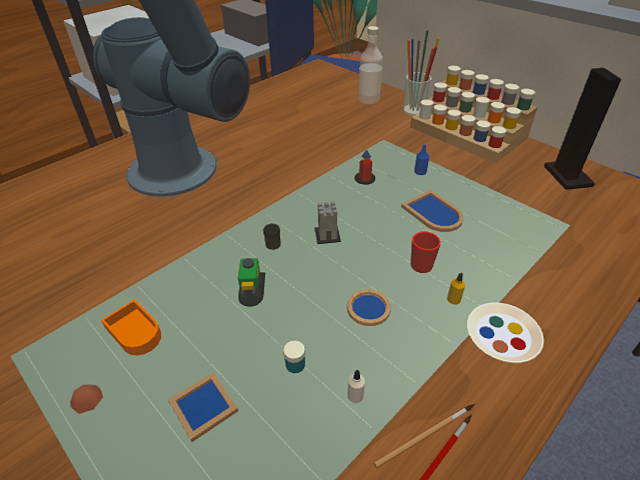

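The top view has the tray at (497,312), walker (387,275), tower (272,278), wizard (154,322), arch plinth (157,215), round plinth (322,178) and square plinth (489,206). The cup is at (237,170), with pots at (414,180) and (328,312). The image top is +x and the image left is +y.

```bash
cat > h.py <<'E'
from station import *
import numpy as np, cv2, itertools
from scipy.spatial.transform import Rotation as R
def shot(name,save=None):
    cm=camera_model(name); im=grab_frame(name)
    if save: cv2.imwrite(f'pics/{save}.png',cv2.cvtColor(im,cv2.COLOR_RGB2BGR))
    return im,cm
def cast(uv,cm,z,fish=False):
    uv=np.atleast_2d(uv).astype(float)
    a=(uv[:,0]-cm['cx'])/cm['fx']; b=(uv[:,1]-cm['cy'])/cm['fy']
    if fish:
        t=np.hypot(a,b)+1e-9; d=np.c_[a/t*np.sin(t),-b/t*np.sin(t),-np.cos(t)]
    else: d=np.c_[a,-b,-np.ones_like(a)]
    d=R.from_euler('xyz',cm['orientation']).apply(d); p=np.array(cm['position'])
    return (p+d*((z-p[2])/d[:,2])[:,None])[:,:2]
def hsv(im): return cv2.cvtColor(im,cv2.COLOR_RGB2HSV)
def mask(im,color):
    h=hsv(im); H,S,V=[h[...,i].astype(int) for i in range(3)]
    m={'blue':(H>100)&(H<125)&(S>150)&(V>40),'orange':(H>7)&(H<20)&(S>215)&(V>110),
       'green':(H>50)&(H<80)&(S>150)&(V>50),'dark':(V<45),'red':((H<6)|(H>174))&(S>170)&(V>50),
       'yellow':(H>20)&(H<32)&(S>150)&(V>90),'gray':(S<30)&(V>45)}[color]
    return m.astype(np.uint8)
def blob(m,near,rad=60,mn=20):
    k=np.zeros_like(m); cv2.circle(k,tuple(int(v) for v in near),rad,1,-1)
    cs,_=cv2.findContours(m*k,cv2.RETR_EXTERNAL,cv2.CHAIN_APPROX_NONE)
    cs=[c for c in cs if cv2.contourArea(c)>mn]
    return max(cs,key=cv2.contourArea)[:,0,:] if cs else None
def box(P,cam,L,W):
    """centre/yaw (long axis) of box L x W; excess extent is a wall facing camera"""
    (c,(w,h),ang)=cv2.minAreaRect(P.astype(np.float32)); a=np.radians(ang)
    if h>w: w,h,a=h,w,a+np.pi/2
    c=np.array(c); raw=(round(w,1),round(h,1))
    for ax,ext,nom in((np.array([np.cos(a),np.sin(a)]),w,L),(np.array([-np.sin(a),np.cos(a)]),h,W)):
        c=c-ax*np.sign(ax@(np.array(cam[:2])-c))*(ext-nom)/2
    # square end holds the area centroid
    M=cv2.moments(P.astype(np.float32).reshape(-1,1,2)); g=np.array([M['m10'],M['m01']])/M['m00']
    d=np.array([np.cos(a),np.sin(a)]); b=np.array(cv2.minAreaRect(P.astype(np.float32))[0])
    if (g-b)@d>0: a+=np.pi
    return np.round(c,1),round((a+np.pi)%(2*np.pi)-np.pi,3),raw,round(float((g-b)@d),1)
E
python3 - <<'E'
from h import *
im,cm=shot('top'); cp=cm['position']
def B(col,near,z,L,W,n,rad=45):
    c=blob(mask(im,col),near,rad); print(n,box(cast(c,cm,z),cp,L,W))
B('blue',(157,215),4,106,72,'arch'); B('blue',(489,206),4,58,58,'square'); B('blue',(322,178),4,60,60,'round')
B('orange',(497,312),24,96,62,'tray'); B('green',(387,275),59,50,32,'walker hull')
for n,u in(('walkerbase',(380,285)),('towerbase',(272,278)),('wizbase',(160,322)),('potbrown',(328,312))):
    c=blob(mask(im,'dark'),u,32)
    P=cast(c,cm,4); print(n,cv2.minEnclosingCircle(P.astype(np.float32)),cv2.minAreaRect(P.astype(np.float32)))
for n,u,z in (('cup',(235,160),65),('pot teal',(414,178),43),('brown',(328,312),43),('yellow head',(402,260),45),('mustard',(255,118),50),('wht bottle',(399,118),50),('rock',(554,280),15)): print(n,cast(u,cm,z))
print(hsv(im)[270:286:5,262:284:4].tolist())
E
```

```text
arch (array([555.7, 306.1]), np.float64(-0.185), (102.8, 68.1), 3.1)
square (array([ 572.3, -296.6]), np.float64(-0.131), (54.2, 53.7), 0.1)
round (array([620.2,   9. ]), np.float64(-0.77), (53.2, 52.8), 0.2)
tray (array([ 385.5, -301.1]), np.float64(0.033), (93.3, 66.7), -3.1)
walker hull (array([ 444.7, -104.6]), np.float64(-0.758), (50.7, 31.2), 0.1)
walkerbase ((441.9872741699219, -103.32221984863281), 38.7987060546875) ((442.8164978027344, -103.84358215332031), (42.233638763427734, 70.50907135009766), 47.7630615234375)
towerbase ((439.3707275390625, 95.38508605957031), 30.88717269897461) ((439.0525817871094, 95.1715316772461), (45.1778450012207, 45.46274948120117), 52.9588623046875)
wizbase ((361.1979064941406, 300.4017639160156), 23.684507369995117) ((361.64727783203125, 296.7088928222656), (45.875099182128906, 38.14657974243164), 5.606365203857422)
potbrown ((380.6405944824219, -1.9552929401397705), 15.875371932983398) ((379.9988708496094, -2.314441680908203), (30.04330062866211, 30.349790573120117), 0.14618755877017975)
cup [[638.63074225 159.02138265]]
pot teal [[ 615.09538986 -154.28791409]]
brown [[379.50226054  -2.17232722]]
yellow head [[ 468.89744294 -130.02731194]]
mustard [[720.24171137 128.13144302]]
wht bottle [[ 722.90353257 -128.23783166]]
rock [[ 436.91451698 -408.15673337]]
[[[0, 0, 107], [160, 8, 94], [135, 6, 92], [165, 5, 102], [0, 10, 77], [0, 25, 31]], [[165, 10, 98], [158, 11, 92], [150, 5, 96], [10, 8, 98], [165, 5, 100], [10, 8, 94]], [[165, 11, 96], [0, 3, 101], [0, 3, 96], [165, 5, 101], [170, 8, 97], [13, 49, 47]], [[80, 22, 35], [10, 9, 82], [170, 7, 103], [0, 5, 98], [10, 60, 38], [159, 58, 31]]]
```

Everything needed for the first approach is located. I'll hold the wrist near yaw π so joint 6 stays in range over both the tray and the arch. Next is the move above the tray.

```bash
python3 -m inch '{"slide":[[3,-1.9,0],[6.1,-3.8,0],[9.2,-5.7,0],[12.2,-7.6,0],[15.3,-9.5,0],[18.3,-11.3,0],[21.4,-13.2,0],[24.4,-15.1,0]],"rotation":[[0,0,-0.15],[0,0,-0.3],[0,0,-0.45],[0,0,-0.6],[0,0,-0.75],[0,0,-0.9],[0,0,-1.05],[0,0,-1.2]]}' 8.5 40
python3 -m inch '{"slide":[[0,0,1],[0,0,2],[0,0,3],[0,0,4],[0,0,5],[0,0,6],[0,0,7],[0,0,8]],"rotation":[[0,0,-0.15],[0,0,-0.3],[0,0,-0.45],[0,0,-0.6],[0,0,-0.75],[0,0,-0.9],[0,0,-1.05],[0,0,-1.2]]}'
python3 -m inch '{"slide":[[0,0,0],[0,0,0],[0,0,0],[0,0,0],[0,0,0],[0,0,0],[0,0,0],[0,0,0]],"rotation":[[0,0,-0.15],[0,0,-0.3],[0,0,-0.39],[0,0,-0.39],[0,0,-0.39],[0,0,-0.39],[0,0,-0.39],[0,0,-0.39]]}'
python3 - <<'E'
from h import *
s=read_state();print(s['tcp_pos'],s['tool_rot'],s['joints'],s['time'])
im,cm=shot('wrist','w1'); print(cm['position'],cm['orientation'])
ys,xs=np.nonzero(mask(im,'orange')); print(xs.mean(),ys.mean())
c=blob(mask(im,'orange'),(xs.mean(),ys.mean()),300); print(box(cast(c,cm,24,True),cm['position'],96,62))
E
```

```text
time: 0.95
tcp_pos: [385.6, -300.4, 239.1]
tool_rot: [-3.141, -0.0, 1.59]
contact_force: [0.2, -1.0, 0.1]
finger_gap: 85.2
gripper_force: 0.0
time: 1.75
tcp_pos: [384.8, -301.6, 158.6]
tool_rot: [3.141, -0.001, 2.79]
contact_force: [0.3, 0.0, -0.4]
finger_gap: 85.3
gripper_force: 0.0
time: 2.55
tcp_pos: [385.0, -301.8, 159.3]
tool_rot: [-3.142, 0.0, -3.11]
contact_force: [-0.0, -0.1, -0.5]
finger_gap: 84.9
gripper_force: 0.0
[ 385.03757627 -301.81644445  159.32199679] [-3.1415220e+00  5.1599912e-05 -3.1098887e+00] [-7.94567395e-01  2.46535248e-01 -3.14196614e-01  1.00997754e+00
 -9.92770940e-06 -8.26271348e-01] 2.55
[ 310.68019598 -303.64329484  294.51852974] [-2.94956196e-01 -2.65982699e-04  1.60320447e+00]
nan nan<stdin>:4: RuntimeWarning: Mean of empty slice.
  ret = ret.dtype.type(ret / rcount)
<stdin>:5: RuntimeWarning: Mean of empty slice.
Traceback (most recent call last):
  File "h.py", line 24, in blob
    k=np.zeros_like(m); cv2.circle(k,tuple(int(v) for v in near),rad,1,-1)
                                     ~~~~~^^^^^^^^^^^^^^^^^^^^^^
  File "h.py", line 24, in <genexpr>
    k=np.zeros_like(m); cv2.circle(k,tuple(int(v) for v in near),rad,1,-1)
                                           ~~~^^^
ValueError: cannot convert float NaN to integer
```

View pics/w1.png

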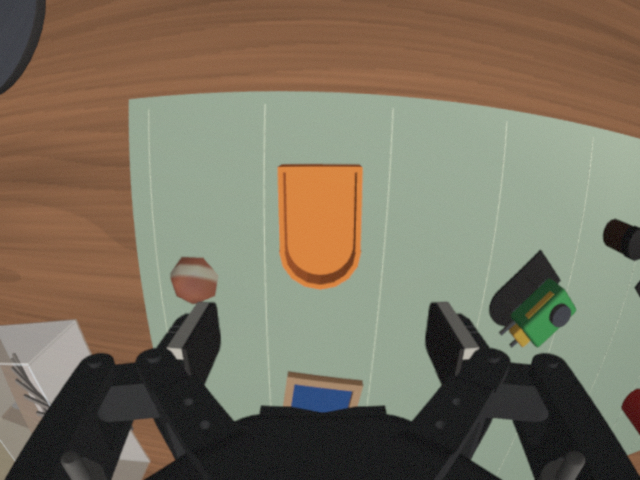

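The wrist view shows the tray upright at about (320,225), with its round end toward the image bottom (+x). The orange is just less saturated here, so I'll loosen the mask.

```bash
sed -i "s/(S>215)&(V>110)/(S>180)\&(V>90)/" h.py; python3 - <<'E'
from h import *
im=cv2.cvtColor(cv2.imread('pics/w1.png'),cv2.COLOR_BGR2RGB); cm=camera_model('wrist')
print(hsv(im)[[200,270,60,168],[320,320,300,320]])
c=blob(mask(im,'orange'),(320,225),90); print(c.min(0),c.max(0),box(cast(c,cm,24,True),cm['position'],96,62))
# green walker hull top
c=blob(mask(im,'green'),(548,310),60); print('walker',box(cast(c,cm,59,True),cm['position'],50,32))
E
```

```text
[[ 14 177 217]
 [ 13 179 217]
 [ 12 126 138]
 [ 13 177 216]]
[282 245] [353 286] (array([ 396. , -322.2]), np.float64(1.411), (56.7, 28.6), -1.5)Traceback (most recent call last):
  File "<stdin>", line 6, in <module>
  File "h.py", line 10, in cast
    a=(uv[:,0]-cm['cx'])/cm['fx']; b=(uv[:,1]-cm['cy'])/cm['fy']
                                      ~~^^^^^
IndexError: index 1 is out of bounds for axis 1 with size 1
```

```bash
sed -i "s/(S>180)&(V>90)/(S>155)\&(V>90)/; s/(H>50)&(H<80)&(S>150)/(H>50)\&(H<80)\&(S>110)/" h.py; python3 - <<'E'
from h import *
im=cv2.cvtColor(cv2.imread('pics/w1.png'),cv2.COLOR_BGR2RGB); cm=camera_model('wrist')
c=blob(mask(im,'orange'),(320,225),90); print(c.min(0),c.max(0),box(cast(c,cm,24,True),cm['position'],96,62))
P=cast(c,cm,24,True);print(P.min(0),P.max(0))
c=blob(mask(im,'green'),(548,310),60); print('walker',box(cast(c,cm,59,True),cm['position'],50,32))
E
```

```text
[279 165] [361 288] (array([ 384.6, -302.9]), np.float64(0.029), (96.9, 61.0), -3.1)
[ 335.20674456 -334.47914591] [ 432.58568947 -272.34741424]
walker (array([ 431.9, -111.1]), np.float64(0.838), (50.5, 48.3), -2.5)
```

```bash
python3 -m inch '{"slide":[[0.1,-0.1,2.5],[0.2,-0.1,5.5],[0.2,-0.1,8.5],[0.2,-0.1,11],[0.2,-0.1,13],[0.2,-0.1,14.3],[0.2,-0.1,14.3],[0.2,-0.1,14.3]],"rotation":[[0,0,0],[0,0,0],[0,0,0],[0,0,0],[0,0,0],[0,0,0],[0,0,0],[0,0,0]]}'
python3 -m inch '{"slide":[[0,0,0],[0,0,0],[0,0,0],[0,0,0],[0,0,0],[0,0,0],[0,0,0],[0,0,0]],"rotation":[[0,0,0],[0,0,0],[0,0,0],[0,0,0],[0,0,0],[0,0,0],[0,0,0],[0,0,0]]}' 5.5 40
python3 -c "
from h import *
shot('wrist','w2')"
```

```text
time: 3.4
tcp_pos: [383.1, -302.9, 16.5]
tool_rot: [3.141, -0.0, -3.11]
contact_force: [0.7, -0.3, 0.1]
finger_gap: 85.4
gripper_force: 0.0
time: 4.2
tcp_pos: [383.9, -303.7, 17.7]
tool_rot: [-3.14, 0.002, -3.109]
contact_force: [-0.6, 0.1, 5.7]
finger_gap: 60.6
gripper_force: 43.9
```

View pics/w2.png

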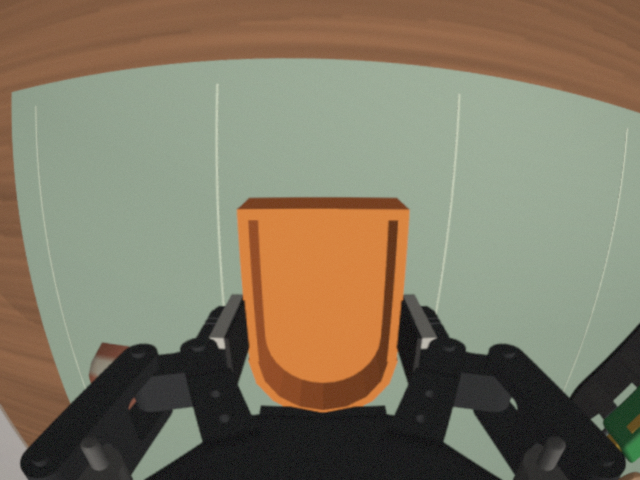

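The fingers hold the tray's straight walls firmly, at a 60.6 mm gap. I'm lifting it and carrying it to the arch plinth.

```bash
python3 -m inch '{"slide":[[0,0,-3],[0,0,-7],[-0.4,1.2,-11],[-1.5,4.6,-13.3],[-2.8,8.8,-13.3],[-4.2,13.2,-13.3],[-5.6,17.6,-13.3],[-7,22.1,-13.3]],"rotation":[[0,0,0],[0,0,0],[0,0,0],[0,0,0],[0,0,0],[0,0,0],[0,0,0],[0,0,0]]}' - 60
python3 -m inch '{"slide":[[-1.5,4.7,0],[-3,9.4,0],[-4.5,14.1,0],[-6,18.8,0],[-7.5,23.5,0],[-9,28.2,0],[-10.4,32.9,0],[-11.6,36.8,0]],"rotation":[[0,0,0.03],[0,0,0.06],[0,0,0.09],[0,0,0.12],[0,0,0.15],[0,0,0.18],[0,0,0.2],[0,0,0.217]]}'
python3 -m inch '{"slide":[[0,0.4,1],[0,0.8,2],[0,1.2,3],[0,1.2,4],[0,1.2,4.5],[0,1.2,4.5],[0,1.2,4.5],[0,1.2,4.5]],"rotation":[[0,0,0],[0,0,0],[0,0,0],[0,0,0],[0,0,0],[0,0,0],[0,0,0],[0,0,0]]}'
python3 - <<'E'
from h import *
s=read_state();print(s['tcp_pos'],s['tool_rot'])
im,cm=shot('wrist','w3')
c=blob(mask(im,'orange'),(320,280),200);z=s['tcp_pos'][2]+24-17
print('tray',box(cast(c,cm,z,True),cm['position'],96,62))
m=mask(im,'blue');ys,xs=np.nonzero(m);print(xs.min(),xs.max(),ys.min(),ys.max())
E
```

```text
time: 5.05
tcp_pos: [446.4, -78.2, 150.0]
tool_rot: [-3.141, 0.002, -3.11]
contact_force: [0.5, 0.9, -1.4]
finger_gap: 60.2
gripper_force: 69.5
time: 5.85
tcp_pos: [550.2, 294.6, 149.6]
tool_rot: [3.141, 0.001, 2.957]
contact_force: [1.5, -0.1, -0.5]
finger_gap: 59.8
gripper_force: 69.4
time: 6.65
tcp_pos: [552.7, 303.4, 105.0]
tool_rot: [3.141, 0.001, 2.956]
contact_force: [-0.5, 0.1, -1.3]
finger_gap: 59.7
gripper_force: 69.4
[552.68165808 303.40394301 104.95256254] [3.14106190e+00 9.76694256e-04 2.95626298e+00]
tray (array([551.4, 304. ]), np.float64(-0.189), (98.0, 61.8), 2.6)
26 513 14 386
```

View pics/w3.png

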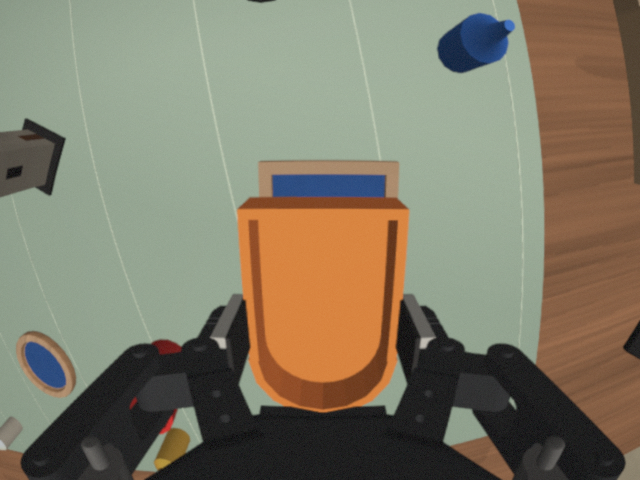

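```bash
python3 - <<'E'
from h import *
im=cv2.cvtColor(cv2.imread('pics/w3.png'),cv2.COLOR_BGR2RGB); cm=camera_model('wrist')
a=-0.187;u=np.array([np.cos(a),np.sin(a)]);v=np.array([-np.sin(a),np.cos(a)])
c=blob(mask(im,'blue'),(330,185),70); P=cast(c,cm,4,True)
r=c[(c[:,0]>285)&(c[:,0]<375)&(c[:,1]<180)]; l=cast(r,cm,10,True) 
print('square end edge dir',np.degrees(np.arctan(np.polyfit(l[:,1],l[:,0],1)[0])), 'mid x u', (l@u).mean())
lo=cast([[272,187],[386,187],[260,162],[398,162]],cm,10,True); print(lo, lo@v, lo@u, c.min(0),c.max(0))
print('arch est',np.array([555.7,306.1])@u,np.array([555.7,306.1])@v,'tray',np.array([551.4,304])@u,np.array([551.4,304])@v)
E
```

```text
square end edge dir 10.442075969937768 mid x u 440.3652147201309
[[508.20962833 280.21486508]
 [521.25851954 350.75228446]
 [491.20531528 276.07770553]
 [506.79489926 360.75264322]] [369.81199608 441.54563969 362.58565568 448.682695  ] [447.25438454 446.96203119 431.31566578 430.89137693] [274 176] [383 195]
arch est 489.1044695267939 404.0748914358743 tray 485.26984931880065 401.2120802544566
```

```bash
python3 -m inch '{"slide":[[-0.3,0.2,1],[-0.6,0.45,2],[-0.6,0.45,3.5],[-0.6,0.45,5],[-0.6,0.45,6],[-0.6,0.45,6.5],[-0.6,0.45,6.5],[-0.6,0.45,6.5]],"rotation":[[0,0,0],[0,0,0],[0,0,0],[0,0,0],[0,0,0],[0,0,0],[0,0,0],[0,0,0]]}'
python3 - <<'E'
from h import *
s=read_state();print(s['tcp_pos'],s['tool_rot'])
im,cm=shot('wrist','w4');shot('top','t4')
E
```

```text
time: 7.5
tcp_pos: [559.3, 307.1, 39.6]
tool_rot: [3.141, 0.001, 2.957]
contact_force: [-0.8, 0.6, -1.0]
finger_gap: 60.2
gripper_force: 69.5
[559.29292534 307.08532779  39.5831152 ] [3.14132839e+00 5.76527159e-04 2.95684162e+00]
```

View pics/w4.png

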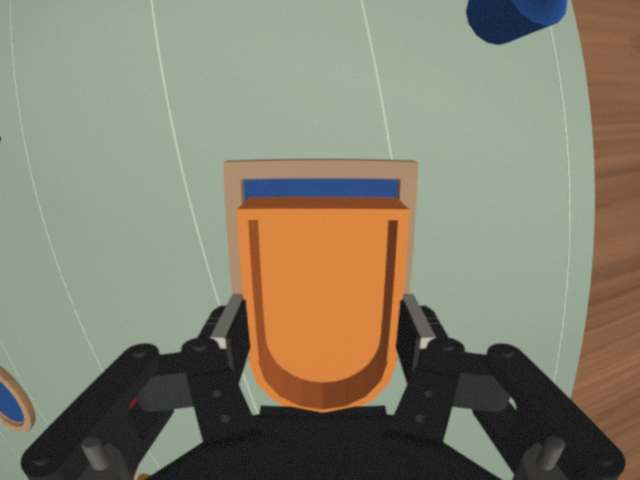

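```bash
python3 - <<'E'
from h import *
cm=camera_model('wrist'); a=-0.185;u=np.array([np.cos(a),np.sin(a)]);v=np.array([-np.sin(a),np.cos(a)])
z=read_state()['tcp_pos'][2]-17
for n,px,h in(('tray top sq',[[238,208],[408,208]],z+24),('tray bottom sq',[[244,198],[400,198]],z),('inner rim',[[243,179],[400,179]],10),('outer rim',[[224,162],[417,162]],10)):
    p=cast(px,cm,h,True); print(n,(p@u).round(1),(p@v).round(1))
E
```

```text
tray top sq [445.9 445.9] [375.2 436. ]
tray bottom sq [446.7 446.7] [372.4 438.1]
inner rim [440.3 440.3] [369.4 440.5]
outer rim [432.3 432.3] [360.8 448.2]
```

```bash
python3 -m inch '{"slide":[[0.1,-0.05,0.3],[0.1,-0.05,0.6],[0.1,-0.05,0.9],[0.1,-0.05,1.2],[0.1,-0.05,1.5],[0.1,-0.05,1.7],[0.1,-0.05,1.8],[0.1,-0.05,1.8]],"rotation":[[0,0,0],[0,0,0],[0,0,0],[0,0,0],[0,0,0],[0,0,0],[0,0,0],[0,0,0]]}'
```

```text
time: 8.4
tcp_pos: [557.7, 306.5, 22.0]
tool_rot: [-3.141, 0.0, 2.957]
contact_force: [-2.7, 0.7, 4.4]
finger_gap: 59.7
gripper_force: 70.0
```

```bash
python3 -m inch '{"slide":[[0,0,0],[0,0,0],[0,0,0],[0,0,0],[0,0,0],[0,0,0],[0,0,-1],[0,0,-2]],"rotation":[[0,0,0],[0,0,0],[0,0,0],[0,0,0],[0,0,0],[0,0,0],[0,0,0],[0,0,0]]}' 8.5
python3 -m inch '{"slide":[[0,0,-2],[0,0,-5],[0,0,-8],[0,0,-10],[0,0,-12],[0,0,-12],[0,0,-12],[0,0,-12]],"rotation":[[0,0,0],[0,0,0],[0,0,0],[0,0,0],[0,0,0],[0,0,0],[0,0,0],[0,0,0]]}'
python3 - <<'E'
from h import *
s=read_state();print(s['tcp_pos'],s['tool_rot'])
im,cm=shot('wrist','w5')
c=blob(mask(im,'orange'),(320,260),200);print('tray',box(cast(c,cm,28,True),cm['position'],96,62))
E
```

```text
time: 9.2
tcp_pos: [557.6, 306.5, 41.8]
tool_rot: [-3.141, -0.0, 2.957]
contact_force: [0.5, -0.6, 0.2]
finger_gap: 84.7
gripper_force: 0.0
time: 10.0
tcp_pos: [557.2, 306.3, 160.1]
tool_rot: [-3.14, -0.001, 2.957]
contact_force: [-0.6, -0.2, 0.3]
finger_gap: 85.1
gripper_force: 0.0
[557.16682546 306.30578349 160.12369933] [-3.14048610e+00 -1.46964314e-03  2.95680553e+00]
tray (array([558.5, 307.3]), np.float64(-0.184), (97.1, 62.0), 2.9)
```

View pics/w5.png

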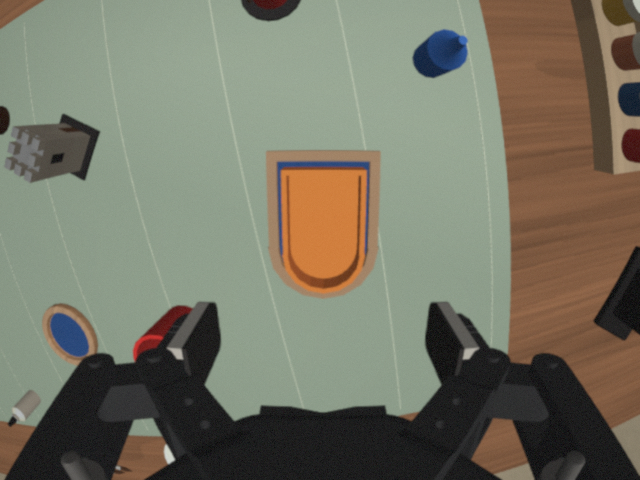

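The tray is flat and centred, with an even blue border around it. Next I'll go above the walker.

```bash
python3 -m inch '{"slide":[[0.4,-4.7,0],[0.8,-9.4,0],[1.2,-14.1,0],[1.6,-18.8,0],[2,-23.5,0],[2.5,-28.2,0],[2.9,-32.9,0],[3.3,-37.6,0]],"rotation":[[0,0,0.07],[0,0,0.14],[0,0,0.21],[0,0,0.28],[0,0,0.35],[0,0,0.42],[0,0,0.5],[0,0,0.573]]}'
python3 -m inch '{"slide":[[-1.2,-2,0],[-2.4,-4.3,0],[-2.4,-4.3,0],[-2.4,-4.3,0],[-2.4,-4.3,0],[-2.4,-4.3,0],[-2.4,-4.3,0],[-2.4,-4.3,0]],"rotation":[[0,0,0],[0,0,0],[0,0,0],[0,0,0],[0,0,0],[0,0,0],[0,0,0],[0,0,0]]}'
python3 - <<'E'
from h import *
s=read_state();print(s['tcp_pos'],s['tool_rot'])
im,cm=shot('wrist','w6'); print(cm['position'])
g=mask(im,'green');ys,xs=np.nonzero(g);u=(np.median(xs),np.median(ys));print(u)
c=blob(g,u,120);print('hull',box(cast(c,cm,59,True),cm['position'],50,32))
c=blob(cv2.morphologyEx(mask(im,'dark'),cv2.MORPH_OPEN,np.ones((5,5))),(u[0],u[1]),120)
print('base',cv2.minAreaRect(cast(c,cm,4,True).astype(np.float32)),c.min(0),c.max(0))
E
```

```text
time: 10.85
tcp_pos: [454.7, -58.3, 160.4]
tool_rot: [-3.141, -0.001, 2.381]
contact_force: [0.6, -0.6, -0.3]
finger_gap: 85.0
gripper_force: 0.0
time: 11.65
tcp_pos: [444.4, -104.1, 161.3]
tool_rot: [3.142, 0.0, 2.385]
contact_force: [1.0, -0.7, 0.5]
finger_gap: 84.9
gripper_force: 0.0
[ 444.36193469 -104.09773271  161.27408137] [3.14158045e+00 3.58495313e-05 2.38491819e+00]
[390.20247699 -52.66746326 296.46837934]
(np.float64(321.0), np.float64(247.0))
hull (array([ 445.1, -105.2]), np.float64(-0.744), (53.0, 31.1), 0.3)
base ((424.8255615234375, -86.93893432617188), (41.4290771484375, 18.535778045654297), 47.9849967956543) [295 181] [347 204]
```

View pics/w6.png

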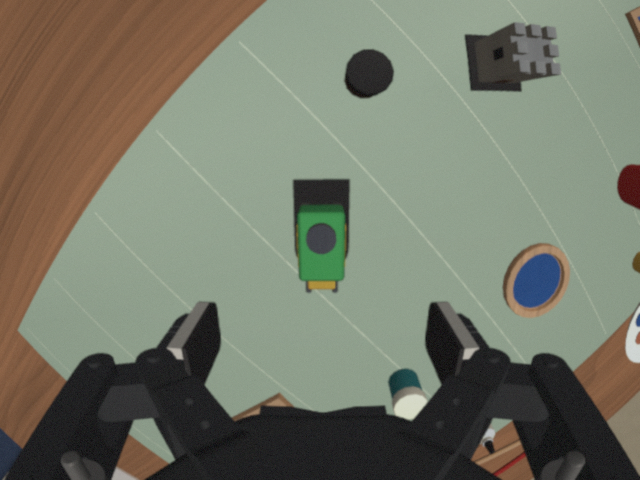

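The walker is centred between the jaws and aligned with the tool. I'll descend and grip the hull.

```bash
python3 -m inch '{"slide":[[-0.1,0,2],[-0.1,0,5],[-0.1,0,7.5],[-0.1,0,9.5],[-0.1,0,11],[-0.1,0,12],[-0.1,0,12.2],[-0.1,0,12.2]],"rotation":[[0,0,0],[0,0,0],[0,0,0],[0,0,0],[0,0,0],[0,0,0],[0,0,0],[0,0,0]]}'
python3 -m inch '{"slide":[[0,0,0],[0,0,0],[0,0,0],[0,0,0],[0,0,0],[0,0,0],[0,0,0],[0,0,0]],"rotation":[[0,0,0],[0,0,0],[0,0,0],[0,0,0],[0,0,0],[0,0,0],[0,0,0],[0,0,0]]}' 2.5 50
python3 -m inch '{"slide":[[0,0,0],[0,0,-0.5],[0,0,-1.5],[0,0,-3],[0,0,-5],[0,0,-8],[0,0,-10],[0,0,-12]],"rotation":[[0,0,0],[0,0,0],[0,0,0],[0,0,0],[0,0,0],[0,0,0],[0,0,0],[0,0,0]]}'
python3 -c "
from h import *
shot('wrist','w7')"
```

```text
time: 12.5
tcp_pos: [445.1, -105.3, 39.4]
tool_rot: [-3.142, 0.0, 2.384]
contact_force: [0.6, -0.7, 1.2]
finger_gap: 85.1
gripper_force: 0.0
time: 13.3
tcp_pos: [445.4, -105.6, 39.9]
tool_rot: [3.141, 0.001, 2.384]
contact_force: [-0.9, -0.4, 6.2]
finger_gap: 31.3
gripper_force: 50.7
time: 14.1
tcp_pos: [444.8, -105.3, 160.8]
tool_rot: [3.141, 0.0, 2.384]
contact_force: [-0.2, -0.0, -1.0]
finger_gap: 31.2
gripper_force: 49.7
```

View pics/w7.png

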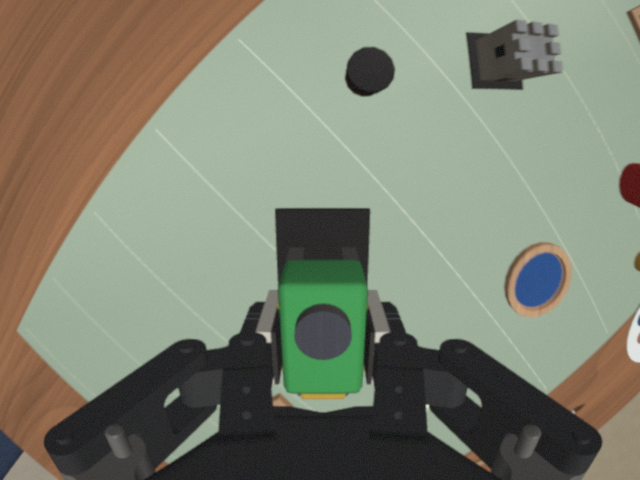

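```bash
python3 -m inch '{"slide":[[1.5,2.8,0],[3.4,6.4,0],[5.5,10.3,0],[7.6,14.3,0],[9.7,18.3,0],[11.8,22.2,0],[13.9,26.1,0],[16,30,0]],"rotation":[[0,0,-0.05],[0,0,-0.12],[0,0,-0.2],[0,0,-0.28],[0,0,-0.36],[0,0,-0.44],[0,0,-0.51],[0,0,-0.573]]}'
python3 -m inch '{"slide":[[-0.3,3,0.5],[-0.5,6,1.5],[-0.7,8,3],[-0.7,8.7,4],[-0.7,8.7,5],[-0.7,8.7,5],[-0.7,8.7,5],[-0.7,8.7,5]],"rotation":[[0,0,0],[0,0,0],[0,0,0],[0,0,0],[0,0,0],[0,0,0],[0,0,0],[0,0,0]]}'
python3 - <<'E'
from h import *
s=read_state();print(s['tcp_pos'],s['tool_rot'])
shot('wrist','w8')
E
```

```text
time: 14.95
tcp_pos: [534.7, 224.3, 158.8]
tool_rot: [-3.141, -0.001, 2.96]
contact_force: [0.7, -1.2, -0.6]
finger_gap: 31.1
gripper_force: 49.9
time: 15.75
tcp_pos: [558.2, 305.9, 110.1]
tool_rot: [3.141, 0.001, 2.956]
contact_force: [-0.1, 0.8, -1.2]
finger_gap: 31.3
gripper_force: 50.0
[558.18689894 305.90007422 110.13673063] [3.14129387e+00 9.47997240e-04 2.95551631e+00]
```

View pics/w8.png

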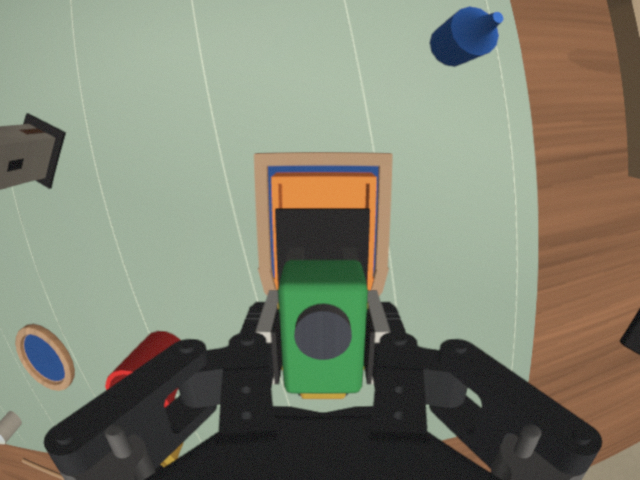

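```bash
python3 - <<'E'
from h import *
cm=camera_model('wrist'); a=-0.185;u=np.array([np.cos(a),np.sin(a)]);v=np.array([-np.sin(a),np.cos(a)])
im=cv2.cvtColor(cv2.imread('pics/w8.png'),cv2.COLOR_BGR2RGB)
z=read_state()['tcp_pos'][2]-39.9
b=blob(mask(im,'dark'),(322,228),50); print('base px',b.min(0),b.max(0))
o=blob(mask(im,'orange'),(322,185),60); print('tray px',o.min(0),o.max(0))
k=b[:,1]>215; 
for n,px,h in(('base back',[[b[:,0].min(),b[:,1].min()],[b[:,0].max()+1,b[:,1].min()]],z+4),('tray back',[[o[:,0].min(),174.5],[o[:,0].max()+1,174.5]],28)):
    p=cast(px,cm,h,True); print(n,(p@u).round(1),(p@v).round(1))
print(read_state()['tcp_pos'][:2]@u,read_state()['tcp_pos'][:2]@v)
E
```

```text
base px [277 209] [368 260]
tray px [272 173] [375 221]
base back [454.5 454.5] [382.7 426.2]
tray back [443.6 443.6] [374.5 435.8]
492.4709927998862 403.57378603268984
```

```bash
python3 -m inch '{"slide":[[0.2,0.05,0.8],[0.2,0.05,1.8],[0.2,0.05,2.8],[0.2,0.05,3.6],[0.2,0.05,4],[0.2,0.05,4],[0.2,0.05,4],[0.2,0.05,4]],"rotation":[[0,0,0],[0,0,0],[0,0,0],[0,0,0],[0,0,0],[0,0,0],[0,0,0],[0,0,0]]}'
python3 - <<'E'
from h import *
cm=camera_model('wrist'); a=-0.185;u=np.array([np.cos(a),np.sin(a)]);v=np.array([-np.sin(a),np.cos(a)])
z=read_state()['tcp_pos'][2]-39.9
im,cm=shot('wrist','w9')
b=blob(mask(im,'dark'),(322,228),50); print('base px',b.min(0),b.max(0))
o=blob(mask(im,'orange'),(322,185),120); print('tray px',o.min(0),o.max(0))
for n,px,h in(('base back',[[b[:,0].min(),b[:,1].min()],[b[:,0].max()+1,b[:,1].min()]],z+4),('tray back',[[o[:,0].min(),o[:,1].min()],[o[:,0].max()+1,o[:,1].min()]],28)):
    p=cast(px,cm,h,True); print(n,(p@u).round(1),(p@v).round(1))
cv2.imwrite('pics/w9c.png',cv2.resize(cv2.cvtColor(im[120:420,170:470],cv2.COLOR_RGB2BGR),None,fx=2,fy=2))
E
```

```text
time: 16.6
tcp_pos: [556.3, 307.8, 69.8]
tool_rot: [3.141, 0.001, 2.957]
contact_force: [-0.4, 1.3, -1.5]
finger_gap: 31.0
gripper_force: 50.0
base px [277 210] [367 259]
tray px [258 185] [384 291]
base back [452.8 452.8] [383.9 427. ]
tray back [441.6 441.5] [374.2 435.7]
```

View pics/w9c.png

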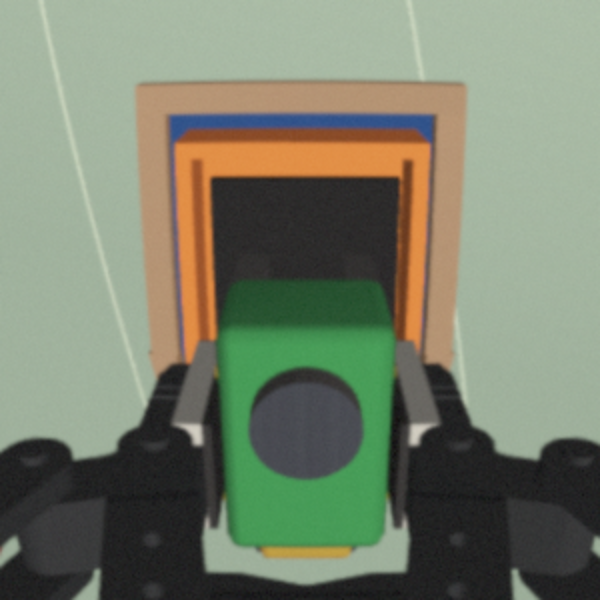

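The base lines up with the tray: the back edge is at 452.8 (wanted about 452.8) and the sideways error is 0.5 mm. I'm lowering it gently.

```bash
python3 -m inch '{"slide":[[0,-0.05,0.4],[0,-0.05,0.8],[0,-0.05,1.2],[0,-0.05,1.5],[0,-0.05,1.8],[0,-0.05,2],[0,-0.05,2.1],[0,-0.05,2.15]],"rotation":[[0,0,0],[0,0,0],[0,0,0],[0,0,0],[0,0,0],[0,0,0],[0,0,0],[0,0,0]]}'
```

```text
time: 17.45
tcp_pos: [555.6, 307.1, 48.0]
tool_rot: [-3.141, -0.0, 2.957]
contact_force: [-0.7, -1.0, 3.8]
finger_gap: 31.0
gripper_force: 50.4
```

```bash
python3 -m inch '{"slide":[[0,0,0],[0,0,0],[0,0,0],[0,0,0],[0,0,0],[0,0,0],[0,0,-0.5],[0,0,-1]],"rotation":[[0,0,0],[0,0,0],[0,0,0],[0,0,0],[0,0,0],[0,0,0],[0,0,0],[0,0,0]]}' 7
python3 -m inch '{"slide":[[0,0,-2],[0,0,-5],[0,0,-8],[0,0,-10],[0,0,-11.5],[0,0,-11.5],[0,0,-11.5],[0,0,-11.5]],"rotation":[[0,0,0],[0,0,0],[0,0,0],[0,0,0],[0,0,0],[0,0,0],[0,0,0],[0,0,0]]}'
python3 - <<'E'
from h import *
s=read_state();print(s['tcp_pos'],s['tool_rot'])
im,cm=shot('wrist','w10'); cv2.imwrite('pics/w10c.png',cv2.cvtColor(im[0:340,0:520],cv2.COLOR_RGB2BGR))
c=blob(mask(im,'green'),(320,240),120);print('hull',box(cast(c,cm,67,True),cm['position'],50,32))
E
```

```text
time: 18.25
tcp_pos: [555.7, 307.1, 58.0]
tool_rot: [-3.141, -0.0, 2.957]
contact_force: [-0.2, -0.3, -0.2]
finger_gap: 70.3
gripper_force: 0.0
time: 19.05
tcp_pos: [555.1, 306.8, 171.5]
tool_rot: [-3.14, -0.002, 2.957]
contact_force: [0.2, -0.3, -0.5]
finger_gap: 69.9
gripper_force: 0.0
[555.13882787 306.81287593 171.5473139 ] [-3.14038000e+00 -1.60323217e-03  2.95678500e+00]
hull (array([555.1, 307.1]), np.float64(2.958), (52.4, 30.9), -0.0)
```

View pics/w10c.png

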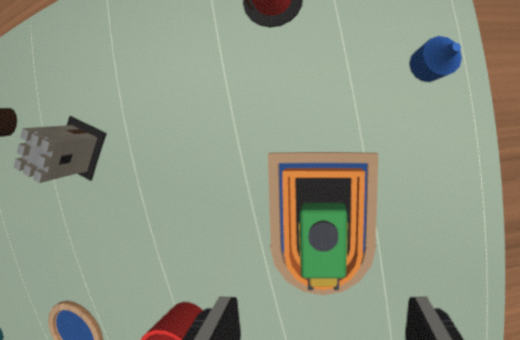

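The walker stands in the tray, facing its round end. Next is the wizard, which I'll measure from above.

```bash
python3 -m inch '{"slide":[[2,-0.5,0],[5.5,-1.3,0],[9,-2.1,0],[12.5,-2.9,0],[16,-3.7,0],[18.8,-4.3,0],[18.8,-4.3,0],[18.8,-4.3,0]],"rotation":[[0,0,0],[0,0,0],[0,0,0],[0,0,0],[0,0,0],[0,0,0],[0,0,0],[0,0,0]]}'
python3 - <<'E'
from h import *
s=read_state();print(s['tcp_pos'],s['tool_rot'])
im,cm=shot('wrist','w11'); print(cm['position'])
for n,z in(('dark',4),('red',46),('blue',80)):
    m=cv2.morphologyEx(mask(im,n),cv2.MORPH_OPEN,np.ones((3,3)))
    c=blob(m,(322,230),75)
    if c is None: print(n,'none');continue
    P=cast(c,cm,z,True); print(n,c.min(0),c.max(0),cv2.minEnclosingCircle(P.astype(np.float32)),P.min(0),P.max(0))
E
```

```text
time: 19.9
tcp_pos: [362.6, 299.3, 172.3]
tool_rot: [-3.141, -0.0, 2.958]
contact_force: [0.4, 0.1, -0.4]
finger_gap: 70.1
gripper_force: 0.0
[362.62169103 299.26822433 172.31232741] [-3.14095533e+00 -1.71595031e-04  2.95757872e+00]
[289.54047533 313.4414803  307.51479537]
dark none
red [306 204] [344 238] ((356.91241455078125, 302.59735107421875), 16.30025863647461) [340.63820593 287.42082494] [368.5634413  315.94293541]
blue none
```

```bash
python3 - <<'E'
from h import *
im=cv2.cvtColor(cv2.imread('pics/w11.png'),cv2.COLOR_BGR2RGB); cm=camera_model('wrist')
h=hsv(im); print(h[140:270:8,322].tolist()); print(h[215,270:376:6].tolist())
m=((h[...,2]<70)&(h[...,1]<110)).astype(np.uint8)
k=np.zeros_like(m); cv2.circle(k,(322,220),75,1,-1)
ys,xs=np.nonzero(m*k)
if len(xs)>5:
    P=cast(np.c_[xs,ys],cm,4,True); print(len(xs),xs.min(),xs.max(),ys.min(),ys.max(),cv2.minEnclosingCircle(P.astype(np.float32)))
E
```

```text
[[54, 29, 186], [55, 30, 186], [54, 29, 182], [55, 30, 184], [54, 29, 183], [54, 29, 182], [60, 27, 182], [0, 12, 44], [0, 176, 97], [1, 191, 115], [1, 194, 137], [113, 72, 95], [110, 93, 102], [111, 107, 112], [108, 90, 71], [57, 30, 181], [56, 30, 180]]
[[56, 31, 183], [53, 31, 183], [54, 29, 183], [54, 29, 184], [54, 31, 175], [75, 12, 41], [6, 50, 51], [0, 178, 102], [1, 175, 112], [2, 190, 122], [1, 188, 133], [2, 178, 135], [2, 152, 89], [0, 10, 49], [58, 27, 150], [57, 29, 183], [57, 29, 184], [54, 29, 182]]
933 297 352 192 246 ((365.7095642089844, 299.8274230957031), 26.74403953552246)
```

```bash
python3 - <<'E'
from h import *
from scipy.optimize import least_squares
im=cv2.cvtColor(cv2.imread('pics/w11.png'),cv2.COLOR_BGR2RGB); cm=camera_model('wrist')
h=hsv(im); m=((h[...,2]<100)&(h[...,1]<110)).astype(np.uint8)
k=np.zeros_like(m); cv2.circle(k,(324,218),45,1,-1); m*=k
L=[]
for r in range(192,228):
    x=np.nonzero(m[r])[0]
    if len(x)>1: L+= [[x.min()-.5,r],[x.max()+.5,r]]
for c in range(312,336):
    y=np.nonzero(m[:215,c])[0]
    if len(y): L.append([c,y.min()-.5])
P=cast(L,cm,4,True)
f=least_squares(lambda q:np.hypot(*(P-q[:2]).T)-q[2],[363,300,25],loss='soft_l1'); print(f.x,np.abs(f.fun).max())
t=read_state()['tcp_pos'][:2]; p=2.958; d=f.x[:2]-t; print('tool dxy',d@[np.cos(p),np.sin(p)],d@[np.sin(p),-np.cos(p)])
E
```

```text
[363.63494372 301.75060164  24.29505105] 0.5489643288898485
tool dxy 0.38704638485516907 2.2378632800964966
```

```bash
python3 -m inch '{"slide":[[0,0.2,2],[0,0.2,5],[0,0.2,8],[0,0.2,11],[0,0.2,13],[0,0.2,14.2],[0,0.2,14.5],[0,0.2,14.5]],"rotation":[[0,0,0],[0,0,0],[0,0,0],[0,0,0],[0,0,0],[0,0,0],[0,0,0],[0,0,0]]}'
python3 -m inch '{"slide":[[0,0,0],[0,0,0],[0,0,0],[0,0,0],[0,0,0],[0,0,0],[0,0,0],[0,0,0]],"rotation":[[0,0,0],[0,0,0],[0,0,0],[0,0,0],[0,0,0],[0,0,0],[0,0,0],[0,0,0]]}' 2.3 50
python3 -m inch '{"slide":[[0,0,0],[0,0,-0.5],[0,0,-1.5],[0,0,-3],[0,0,-5],[0,0,-8],[0,0,-11],[0,0,-14]],"rotation":[[0,0,0],[0,0,0],[0,0,0],[0,0,0],[0,0,0],[0,0,0],[0,0,0],[0,0,0]]}'
python3 - <<'E'
from h import *
s=read_state();print(s['tcp_pos'],s['tool_rot'])
im,cm=shot('wrist','w12')
E
```

```text
time: 20.75
tcp_pos: [364.2, 301.2, 27.3]
tool_rot: [-3.141, -0.0, 2.956]
contact_force: [-0.3, -0.5, 0.7]
finger_gap: 69.8
gripper_force: 0.0
time: 21.55
tcp_pos: [364.4, 301.8, 28.8]
tool_rot: [3.141, 0.002, 2.957]
contact_force: [-0.2, -0.4, 6.7]
finger_gap: 28.4
gripper_force: 49.6
time: 22.35
tcp_pos: [363.0, 301.2, 169.4]
tool_rot: [-3.141, -0.0, 2.957]
contact_force: [0.2, -0.5, -1.3]
finger_gap: 28.9
gripper_force: 49.5
[362.9817649  301.16554247 169.42299228] [-3.14144346e+00 -2.34296743e-04  2.95690818e+00]
```

```bash
python3 -m inch '{"slide":[[-2.4,-1.9,0],[-5.8,-4.6,0],[-9.5,-7.5,0],[-13.2,-10.4,0],[-17,-13.4,0],[-20.8,-16.3,0],[-24.6,-19.3,0],[-28.3,-22.2,0]],"rotation":[[0,0,0],[0,0,0],[0,0,0],[0,0,0],[0,0,0],[0,0,0],[0,0,0],[0,0,0]]}'
python3 -m inch '{"slide":[[-1.3,-1,0.5],[-2.3,-1.8,1.5],[-2.3,-1.8,3],[-2.3,-1.8,4.5],[-2.3,-1.8,6],[-2.3,-1.8,7],[-2.3,-1.8,7],[-2.3,-1.8,7]],"rotation":[[0,0,0],[0,0,0],[0,0,0],[0,0,0],[0,0,0],[0,0,0],[0,0,0],[0,0,0]]}'
python3 - <<'E'
from h import *
s=read_state();print(s['tcp_pos'],s['tool_rot'])
im,cm=shot('wrist','w13'); print(cm['position'])
E
```

```text
time: 23.2
tcp_pos: [601.7, 29.5, 168.1]
tool_rot: [3.141, 0.0, 2.957]
contact_force: [0.6, 1.1, -0.2]
finger_gap: 29.0
gripper_force: 49.6
time: 24.0
tcp_pos: [619.7, 9.8, 97.8]
tool_rot: [-3.142, -0.001, 2.958]
contact_force: [0.6, -0.5, -0.9]
finger_gap: 28.3
gripper_force: 49.6
[619.71260427   9.81050195  97.84059228] [-3.14157858e+00 -6.40837765e-04  2.95761557e+00]
[546.66348312  23.90388115 233.09081248]
```

View pics/w13.png

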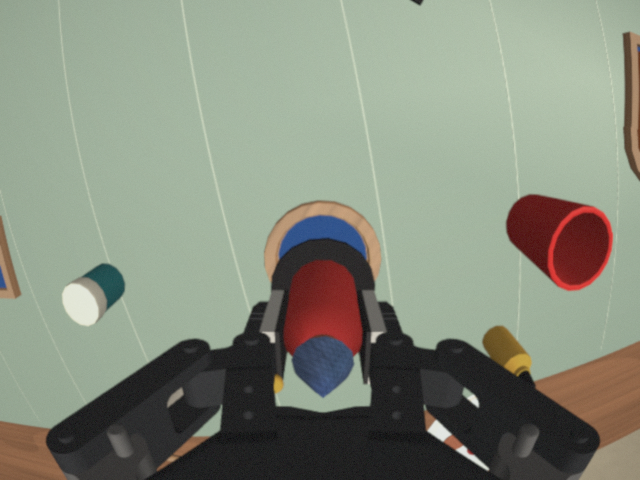

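```bash
cat > circ.py <<'E'
from h import *
from scipy.optimize import least_squares
def arcs(m,rows,cols,rowmax):
    L=[]
    for r in rows:
        x=np.nonzero(m[r])[0]
        if len(x)>3: L+=[[x.min()-.5,r],[x.max()+.5,r]]
    for c in cols:
        y=np.nonzero(m[:rowmax,c])[0]
        if len(y): L.append([c,y.min()-.5])
    return np.array(L)
def fit(P,r,g): 
    f=least_squares(lambda q:np.hypot(*(P-q[:2]).T)-r,g,loss='soft_l1'); return f.x,np.abs(f.fun).mean()
E
python3 - <<'E'
from circ import *
im=cv2.cvtColor(cv2.imread('pics/w13.png'),cv2.COLOR_BGR2RGB); cm=camera_model('wrist'); s=read_state(); t=s['tcp_pos']
h=hsv(im); H,S,V=[h[...,i].astype(int) for i in range(3)]
k=np.zeros(H.shape,np.uint8); k[190:300,255:392]=1
w=((H<20)&(S>60)&(S<160)&(V>90)).astype(np.uint8)*k
w=cv2.morphologyEx(w,cv2.MORPH_OPEN,np.ones((3,3)))
L=arcs(w,range(212,262),range(300,346),240); print(L.min(0),L.max(0))
pl=fit(cast(L,cm,10,True),38,[620,9]); print('plinth',pl)
b=((V<60)&(S<110)).astype(np.uint8)*k; b[:230]=0
L=arcs(b,range(245,280),range(300,346),256); print(L.min(0),L.max(0))
ba=fit(cast(L,cm,t[2]-28.2+4,True),25,[620,9]); print('base',ba,'tcp',t)
p=s['tool_rot'][2]; d=pl[0]-ba[0]; print('tool dxy',d@[np.cos(p),np.sin(p)],d@[np.sin(p),-np.cos(p)])
E
```

```text
[263.5 200.5] [380.5 261. ]
plinth (array([626.73278481,   8.89335173]), np.float64(0.41016047315815335))
[272.5 238.5] [372.5 279. ]
base (array([618.87783242,  10.44316879]), np.float64(0.3779639235284768)) tcp [620.33125643   9.63425624  98.41808474]
tool dxy -8.005929404732354 -0.08546570227450452
```

```bash
python3 - <<'E'
from circ import *
cm=camera_model('wrist'); im=cv2.cvtColor(cv2.imread('pics/w13.png'),cv2.COLOR_BGR2RGB)
m=mask(im,'blue'); m[:205]=0; m[300:]=0; m[:,:255]=0; m[:,392:]=0
L=arcs(m,range(222,250),range(300,346),236); print(L.min(0),L.max(0)); print('wrist inner',fit(cast(L,cm,10,True),30,[620,9]))
# top: outer wood contour of round plinth from first picture
im=cv2.cvtColor(cv2.imread('pics/top0.png'),cv2.COLOR_BGR2RGB); ct=camera_model('top')
h=hsv(im); H,S,V=[h[...,i].astype(int) for i in range(3)]
def outer(u,r):
    f=((S>60)&((H<20)|(H>95))&(V>40)).astype(np.uint8); return blob(f,u,r)
c=outer((322,178),30); P=cast(c,ct,10); print('top outer',c.min(0),c.max(0),cv2.minEnclosingCircle(P.astype(np.float32)))
c=outer((489,206),38); P=cast(c,ct,10); print('top square outer',cv2.minAreaRect(P.astype(np.float32)))
E
```

```text
[280.5 216.5] [363.5 249. ]
wrist inner (array([628.95255299,   8.43299361]), np.float64(0.6969023913349734))
top outer [301 158] [342 197] ((623.8143920898438, 9.719368934631348), 38.124183654785156)
top square outer ((572.524169921875, -296.3625793457031), (76.36529541015625, 75.07781982421875), 82.64376831054688)
```

```bash
python3 -m inch '{"slide":[[-0.3,0,0.5],[-0.65,0,1.5],[-0.65,0,3],[-0.65,0,4.2],[-0.65,0,5],[-0.65,0,5.2],[-0.65,0,5.2],[-0.65,0,5.2]],"rotation":[[0,0,0],[0,0,0],[0,0,0],[0,0,0],[0,0,0],[0,0,0],[0,0,0],[0,0,0]]}'
python3 - <<'E'
from circ import *
s=read_state(); t=s['tcp_pos']; im,cm=shot('wrist','w14')
h=hsv(im); H,S,V=[h[...,i].astype(int) for i in range(3)]
k=np.zeros(H.shape,np.uint8); k[180:300,240:405]=1
m=mask(im,'blue')*k; ys,xs=np.nonzero(m); print('blue',xs.min(),xs.max(),ys.min(),ys.max())
r0=ys.min(); L=arcs(m,range(r0+4,r0+14),range(300,346),r0+15); print('inner',fit(cast(L,cm,10,True),30,[625,9]))
w=cv2.morphologyEx(((H<20)&(S>60)&(S<160)&(V>90)).astype(np.uint8)*k,cv2.MORPH_OPEN,np.ones((3,3)))
ys,xs=np.nonzero(w); print('wood',xs.min(),xs.max(),ys.min(),ys.max())
r0=ys.min(); L=arcs(w,range(r0+8,r0+55),range(300,346),r0+30); pl=fit(cast(L,cm,8,True),38,[625,9]); print('outer',pl)
b=((V<60)&(S<110)).astype(np.uint8)*k; b[:228]=0
L=arcs(b,range(245,280),range(300,346),256); print(L.min(0),L.max(0))
ba=fit(cast(L,cm,t[2]-28.2+4,True),25,[620,9]); print('base',ba,'tcp',t)
p=s['tool_rot'][2]; d=pl[0]-ba[0]; print('tool dxy',d@[np.cos(p),np.sin(p)],d@[np.sin(p),-np.cos(p)])
cv2.imwrite('pics/w14c.png',cv2.resize(cv2.cvtColor(im[150:330,220:420],cv2.COLOR_RGB2BGR),None,fx=3,fy=3))
E
```

```text
time: 24.85
tcp_pos: [627.0, 8.0, 46.3]
tool_rot: [3.142, 0.001, 2.957]
contact_force: [-0.4, 0.2, -0.9]
finger_gap: 28.9
gripper_force: 49.6
blue 270 376 225 282
inner (array([627.12626562,   8.7576455 ]), np.float64(0.2052483925118113))
wood 250 396 205 299
outer (array([625.93445828,   9.12388987]), np.float64(0.32462400874974656))
[271.5 238.5] [372.5 279. ]
base (array([625.54940476,   8.77203401]), np.float64(0.31452188750390236)) tcp [627.03036967   7.9968771   46.3071049 ]
tool dxy -0.3138676119562263 0.4166003833555148
```

```bash
python3 -m inch '{"slide":[[-0.05,0,0.3],[-0.05,0,0.6],[-0.05,0,0.9],[-0.05,0,1.1],[-0.05,0,1.25],[-0.05,0,1.35],[-0.05,0,1.4],[-0.05,0,1.4]],"rotation":[[0,0,0],[0,0,0],[0,0,0],[0,0,0],[0,0,0],[0,0,0],[0,0,0],[0,0,0]]}'
```

```text
time: 25.7
tcp_pos: [626.8, 8.0, 32.9]
tool_rot: [-3.141, 0.0, 2.957]
contact_force: [-3.9, 0.0, 6.6]
finger_gap: 28.6
gripper_force: 50.4
```

```bash
python3 -m inch '{"slide":[[0,0,0],[0,0,0],[0,0,0],[0,0,0],[0,0,0],[0,0,0],[0,0,-0.5],[0,0,-1]],"rotation":[[0,0,0],[0,0,0],[0,0,0],[0,0,0],[0,0,0],[0,0,0],[0,0,0],[0,0,0]]}' 7
python3 -m inch '{"slide":[[0,0,-2],[0,0,-5],[0,0,-8],[0,0,-10],[0,0,-12.5],[0,0,-12.5],[0,0,-12.5],[0,0,-12.5]],"rotation":[[0,0,0],[0,0,0],[0,0,0],[0,0,0],[0,0,0],[0,0,0],[0,0,0],[0,0,0]]}'
python3 - <<'E'
from circ import *
s=read_state();print(s['tcp_pos'],s['tool_rot'])
im,cm=shot('wrist','w15')
h=hsv(im); H,S,V=[h[...,i].astype(int) for i in range(3)]
k=np.zeros(H.shape,np.uint8); k[130:300,240:400]=1
b=cv2.morphologyEx(((V<60)&(S<110)).astype(np.uint8)*k,cv2.MORPH_OPEN,np.ones((3,3))); ys,xs=np.nonzero(b); r0=ys.min(); print(xs.min(),xs.max(),r0)
L=arcs(b,range(r0+3,r0+28),range(312,336),r0+10); print('base',fit(cast(L,cm,8,True),25,[626,9]))
w=cv2.morphologyEx(((H<20)&(S>60)&(S<160)&(V>90)).astype(np.uint8)*k,cv2.MORPH_OPEN,np.ones((3,3))); ys,xs=np.nonzero(w)
c=max(cv2.findContours(w,0,1)[0],key=cv2.contourArea)[:,0]; print('plinth',cv2.minEnclosingCircle(cast(c,cm,8,True).astype(np.float32)))
# tower: dark base
for r in range(0,1): pass
E
```

```text
time: 26.5
tcp_pos: [626.9, 7.9, 42.1]
tool_rot: [-3.141, -0.0, 2.957]
contact_force: [0.3, -0.0, -0.1]
finger_gap: 69.8
gripper_force: 0.0
time: 27.3
tcp_pos: [626.3, 8.0, 165.7]
tool_rot: [-3.141, -0.002, 2.957]
contact_force: [-0.4, 0.5, -0.5]
finger_gap: 70.4
gripper_force: 0.0
[626.32830817   8.01809686 165.66783416] [-3.14134688e+00 -1.75494175e-03  2.95681474e+00]
294 352 193
base (array([626.24724491,   8.66221852]), np.float64(0.43520185356773006))
plinth ((626.0717163085938, 9.151421546936035), 37.96034240722656)
```

The wizard's base is within 1 mm of the plinth centre. The tower is next.

```bash
python3 -m inch '{"slide":[[2,0.5,0],[6,1.5,0],[10,2.6,0],[14,3.6,0],[17.5,4.5,0],[20,5.1,0],[20,5.1,0],[20,5.1,0]],"rotation":[[0,0,0.08],[0,0,0.16],[0,0,0.24],[0,0,0.32],[0,0,0.4],[0,0,0.462],[0,0,0.462],[0,0,0.462]]}'
python3 - <<'E'
from h import *
s=read_state();t=s['tcp_pos'];p=s['tool_rot'][2];print(t,p)
im,cm=shot('wrist','w16')
h=hsv(im); H,S,V=[h[...,i].astype(int) for i in range(3)]
k=np.zeros(H.shape,np.uint8); k[120:300,240:410]=1
b=cv2.morphologyEx(((V<60)&(S<110)).astype(np.uint8)*k,cv2.MORPH_OPEN,np.ones((3,3)))
c=blob(b,(322,220),90); print('base px',c.min(0),c.max(0)); P=cast(c,cm,4,True); print('base',cv2.minAreaRect(P.astype(np.float32)))
ux=np.array([np.cos(p),np.sin(p)]);uy=np.array([np.sin(p),-np.cos(p)])
Q=P-t[:2]; print('tool x',(Q@ux).min(),(Q@ux).max(),'y',(Q@uy).min(),(Q@uy).max())
g=cv2.morphologyEx(((S<32)&((H<45)|(H>65)|(S<20))&(V>60)).astype(np.uint8)*k,cv2.MORPH_OPEN,np.ones((3,3)))
c=blob(g,(322,230),90); print('grey px',c.min(0),c.max(0)); P=cast(c,cm,74,True);print(cv2.minAreaRect(P.astype(np.float32)))
cv2.imwrite('pics/w16c.png',cv2.resize(cv2.cvtColor(im[120:300,240:410],cv2.COLOR_RGB2BGR),None,fx=3,fy=3))
E
```

```text
time: 28.15
tcp_pos: [439.2, 94.9, 166.2]
tool_rot: [-3.141, -0.0, 2.496]
contact_force: [0.4, -0.4, 0.1]
finger_gap: 70.0
gripper_force: 0.0
[439.22914401  94.91450856 166.17456629] 2.4960680788865117
base px [297 196] [352 216]
base ((429.40692138671875, 104.60011291503906), (45.18000793457031, 16.71258544921875), 53.08360290527344)
tool x 5.291218292011515 22.056275442982628 y -20.752406095624117 24.423480847467935
grey px [297 221] [352 275]
((439.8828430175781, 96.13954162597656), (35.08274459838867, 36.63099670410156), 51.93132400512695)
```

View pics/w16c.png

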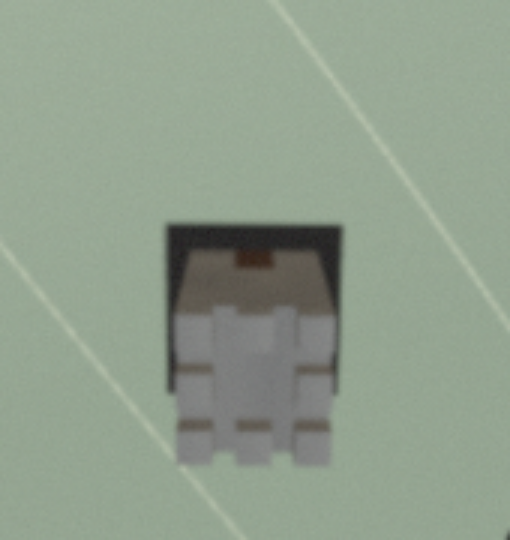

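The tower's base edges run parallel to the tool axes, with the back edge at crop row 225 and columns 167–342. It's aligned apart from about 1.5 mm sideways. Descending and gripping.

```bash
python3 -m inch '{"slide":[[0,0.15,2],[0,0.15,5],[0,0.15,8],[0,0.15,11],[0,0.15,12.8],[0,0.15,13.6],[0,0.15,13.8],[0,0.15,13.8]],"rotation":[[0,0,0],[0,0,0],[0,0,0],[0,0,0],[0,0,0],[0,0,0],[0,0,0],[0,0,0]]}'
python3 -m inch '{"slide":[[0,0,0],[0,0,0],[0,0,0],[0,0,0],[0,0,0],[0,0,0],[0,0,0],[0,0,0]],"rotation":[[0,0,0],[0,0,0],[0,0,0],[0,0,0],[0,0,0],[0,0,0],[0,0,0],[0,0,0]]}' 2.7 50
python3 -m inch '{"slide":[[0,0,0],[0,0,-0.5],[0,0,-1.5],[0,0,-3],[0,0,-5],[0,0,-8],[0,0,-11],[0,0,-14]],"rotation":[[0,0,0],[0,0,0],[0,0,0],[0,0,0],[0,0,0],[0,0,0],[0,0,0],[0,0,0]]}'
```

```text
time: 29.0
tcp_pos: [441.7, 95.8, 29.1]
tool_rot: [3.141, 0.001, 2.494]
contact_force: [-0.1, 0.3, -0.1]
finger_gap: 70.1
gripper_force: 0.0
time: 29.8
tcp_pos: [441.8, 96.0, 29.7]
tool_rot: [3.14, 0.002, 2.495]
contact_force: [-0.9, -0.3, 5.3]
finger_gap: 33.3
gripper_force: 50.5
time: 30.6
tcp_pos: [440.1, 96.1, 170.4]
tool_rot: [-3.141, -0.0, 2.495]
contact_force: [1.9, -0.1, -2.1]
finger_gap: 33.1
gripper_force: 49.8
```

```bash
python3 -m inch '{"slide":[[-2.5,-1.7,0],[-6.5,-4.4,0],[-10.7,-7.3,0],[-14.9,-10.1,0],[-19.1,-13,0],[-23.3,-15.8,0],[-27.5,-18.7,0],[-31.5,-21.4,0]],"rotation":[[0,0,-0.05],[0,0,-0.11],[0,0,-0.18],[0,0,-0.25],[0,0,-0.32],[0,0,-0.39],[0,0,-0.46],[0,0,-0.516]]}'
python3 -m inch '{"slide":[[-0.8,-1.5,0.5],[-1.5,-3,1.5],[-1.5,-3,3],[-1.5,-3,4.5],[-1.5,-3,6],[-1.5,-3,7],[-1.5,-3,7],[-1.5,-3,7]],"rotation":[[0,0,0],[0,0,0],[0,0,0],[0,0,0],[0,0,0],[0,0,0],[0,0,0],[0,0,0]]}'
cat > sq.py <<'E'
from h import *
import sys
s=read_state();t=s['tcp_pos'];p=s['tool_rot'][2];print(t,p)
im,cm=shot('wrist',sys.argv[1]); un=t[2]-29.4
h=hsv(im); H,S,V=[h[...,i].astype(int) for i in range(3)]
ux=np.array([np.cos(p),np.sin(p)]);uy=np.array([np.sin(p),-np.cos(p)])
k=np.zeros(H.shape,np.uint8); k[150:290,215:430]=1
def rep(n,m,z,rmax):
    c=blob(m*k,(322,220),140); print(n,'px',c.min(0),c.max(0))
    e=c[(c[:,1]<c[:,1].min()+6)]; i=e[(e[:,0]>e[:,0].min()+8)&(e[:,0]<e[:,0].max()-8)]
    P=cast(i,cm,z,True)-t[:2]; X=P@ux; Y=P@uy
    r=c[:,1].min()+8; row=c[(c[:,1]>=r)&(c[:,1]<=r+rmax)]; Q=cast(row,cm,z,True)-t[:2]
    print('  back x',X.mean().round(2),'slope',np.polyfit(Y,X,1)[0].round(3),'y range',(Q@uy).min().round(1),(Q@uy).max().round(1),'mid',((Q@uy).min()/2+(Q@uy).max()/2).round(2))
rep('wood',cv2.morphologyEx(((H<20)&(S>60)&(S<160)&(V>90)).astype(np.uint8),cv2.MORPH_OPEN,np.ones((3,3))),10,12)
rep('blue',mask(im,'blue'),10,6)
rep('base',cv2.morphologyEx(((V<62)&(S<110)).astype(np.uint8),cv2.MORPH_OPEN,np.ones((3,3))),un+4,8)
E
python3 sq.py w17
```

```text
time: 31.4
tcp_pos: [562.3, -264.1, 169.2]
tool_rot: [3.141, -0.0, 3.013]
contact_force: [0.1, 0.6, -1.8]
finger_gap: 33.5
gripper_force: 49.9
time: 32.2
tcp_pos: [573.2, -293.6, 99.0]
tool_rot: [3.141, -0.0, 3.011]
contact_force: [-0.2, 0.1, -2.1]
finger_gap: 33.6
gripper_force: 50.2
[ 573.22737409 -293.60968942   98.96546395] 3.0113038815451785
wood px [255 194] [373 289]
  back x 35.95 slope 0.004 y range -41.6 31.9 mid -4.83
blue px [270 210] [358 241]
  back x 25.75 slope 0.014 y range -31.7 22.7 mid -4.47
base px [271 242] [373 289]
  back x 24.88 slope 0.0 y range -23.0 23.9 mid 0.43
```

```bash
python3 -m inch '{"slide":[[-0.1,-0.2,0.5],[-0.25,-0.5,1.5],[-0.25,-0.5,3],[-0.25,-0.5,4.2],[-0.25,-0.5,5],[-0.25,-0.5,5.2],[-0.25,-0.5,5.2],[-0.25,-0.5,5.2]],"rotation":[[0,0,0],[0,0,0],[0,0,0],[0,0,0],[0,0,0],[0,0,0],[0,0,0],[0,0,0]]}'
python3 sq.py w18
```

```text
time: 33.05
tcp_pos: [575.6, -299.7, 47.4]
tool_rot: [-3.141, 0.001, 3.011]
contact_force: [0.3, -0.1, -0.6]
finger_gap: 33.3
gripper_force: 50.2
[ 575.61446423 -299.65022358   47.38086898] 3.010820341551725
wood px [247 205] [399 289]
  back x 39.54 slope 0.001 y range -36.1 37.7 mid 0.8
blue px [267 226] [379 288]
  back x 29.2 slope 0.001 y range -26.6 28.2 mid 0.81
base px [271 242] [374 289]
  back x 24.86 slope 0.001 y range -22.7 23.9 mid 0.57
```

```bash
python3 -m inch '{"slide":[[0.05,0,0.3],[0.05,0,0.6],[0.05,0,0.9],[0.05,0,1.1],[0.05,0,1.25],[0.05,0,1.35],[0.05,0,1.4],[0.05,0,1.4]],"rotation":[[0,0,0],[0,0,0],[0,0,0],[0,0,0],[0,0,0],[0,0,0],[0,0,0],[0,0,0]]}'
```

```text
time: 33.9
tcp_pos: [574.5, -299.2, 33.8]
tool_rot: [-3.141, 0.0, 3.011]
contact_force: [-2.9, 2.2, 5.7]
finger_gap: 33.4
gripper_force: 51.2
```

Contact, with the underside at about 4.4 mm. I'll release, retreat and check everything numerically, since all 14 picture views are used.

```bash
python3 -m inch '{"slide":[[0,0,0],[0,0,0],[0,0,0],[0,0,0],[0,0,0],[0,0,0],[0,0,-0.5],[0,0,-1]],"rotation":[[0,0,0],[0,0,0],[0,0,0],[0,0,0],[0,0,0],[0,0,0],[0,0,0],[0,0,0]]}' 7
python3 -m inch '{"slide":[[0,0,-2],[0,0,-5],[0,0,-8],[0,0,-10],[0,0,-12.5],[0,0,-12.5],[0,0,-12.5],[0,0,-12.5]],"rotation":[[0,0,0],[0,0,0],[0,0,0],[0,0,0],[0,0,0],[0,0,0],[0,0,0],[0,0,0]]}'
python3 sq.py w19
python3 - <<'E'
from h import *
im=cv2.cvtColor(cv2.imread('pics/w19.png'),cv2.COLOR_BGR2RGB);h=hsv(im); S=h[...,1].astype(int);H=h[...,0];V=h[...,2];cm=camera_model('wrist')
g=((S<32)&((H<45)|(H>65)|(S<20))&(V>60)).astype(np.uint8); k=np.zeros_like(g);k[130:300,240:410]=1
c=blob(cv2.morphologyEx(g*k,cv2.MORPH_OPEN,np.ones((3,3))),(322,235),90); print('tower top',cv2.minAreaRect(cast(c,cm,78,True).astype(np.float32)))
im,ct=shot('top','t19'); 
for n,u,z in(('orange',(157,215),28),('green',(157,215),67)):
    c=blob(mask(im,n),u,45); 
    if c is not None: print(n,c.min(0),c.max(0),cv2.minAreaRect(cast(c,ct,z).astype(np.float32)))
a=cv2.cvtColor(cv2.imread('pics/top0.png'),cv2.COLOR_BGR2RGB)
d=np.abs(a.astype(int)-im).max(2)
for n,(x,y) in(('cup',(237,170)),('teal',(414,180)),('brown',(328,312)),('wiz',(322,178)),('tower',(489,206))): print(n,'changed px',int((d[y-20:y+20,x-20:x+20]>40).sum()))
E
```

```text
time: 34.7
tcp_pos: [574.6, -299.2, 43.1]
tool_rot: [3.142, -0.0, 3.011]
contact_force: [0.5, -0.2, -0.6]
finger_gap: 69.8
gripper_force: 0.0
time: 35.5
tcp_pos: [574.1, -298.9, 166.7]
tool_rot: [3.141, -0.002, 3.011]
contact_force: [0.8, 0.6, -1.1]
finger_gap: 70.2
gripper_force: 0.0
[ 574.06495606 -298.89084088  166.65858157] 3.010803997328023
wood px [276 178] [368 266]
  back x 37.04 slope 0.016 y range -36.5 37.1 mid 0.31
blue px [288 191] [356 254]
  back x 26.17 slope 0.002 y range -27.0 27.6 mid 0.31
base px [294 195] [350 219]
  back x 46.42 slope 0.0 y range -12.1 12.7 mid 0.34
tower top ((572.6926879882812, -298.2607727050781), (35.0919189453125, 36.038726806640625), 82.51753234863281)
orange [130 184] [174 240] ((556.8988037109375, 306.4621887207031), (63.65976333618164, 97.15811920166016), 79.34668731689453)
green [136 192] [158 222] ((554.3012084960938, 305.2231140136719), (30.903650283813477, 49.47706604003906), 80.02220916748047)
cup changed px 0
teal changed px 0
brown changed px 364
wiz changed px 497
tower changed px 812
```

```bash
python3 - <<'E'
from h import *
A=[cv2.cvtColor(cv2.imread(f'pics/{n}.png'),cv2.COLOR_BGR2RGB) for n in('top0','t4','t19')]; cm=camera_model('top')
for im in A:
    h=hsv(im); m=((h[...,2]<60)).astype(np.uint8); c=blob(m,(328,312),30,5); print(None if c is None else (c.min(0),c.max(0),c.mean(0)), h[312,[300,312,328,345]].tolist())
m=camera_model('scene'); im,_=shot('scene','s19'); b=cv2.cvtColor(cv2.imread('pics/scene0.png'),cv2.COLOR_BGR2RGB)
d=np.abs(b.astype(int)-im).max(2)
for n,(x,y) in(('brown',(272,237)),('cup',(425,252)),('teal',(294,357))): print(n,int((d[y-16:y+16,x-16:x+16]>40).sum()))
E
```

```text
(array([319, 303], dtype=int32), array([336, 320], dtype=int32), array([327.28571429, 311.28571429])) [[52, 28, 138], [56, 30, 137], [18, 47, 27], [48, 35, 133]]
(array([319, 303], dtype=int32), array([336, 320], dtype=int32), array([327.30612245, 311.28571429])) [[52, 28, 136], [51, 30, 138], [165, 21, 24], [51, 29, 139]]
(array([308, 303], dtype=int32), array([352, 342], dtype=int32), array([327.88721805, 326.02255639])) [[53, 30, 144], [56, 27, 144], [0, 27, 28], [48, 32, 144]]
brown 0
cup 0
teal 0
```

```bash
python3 -c "
from station import *
print(hand_in())"
```

```text
the job is handed in; nothing more can be done
None
```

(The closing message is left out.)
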